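# Change the shower head in the sprung seal station and hold the next one pressed home

### The arm

A 7-joint arm with a two-finger parallel gripper is mounted at the origin on a cart in front of the work surface, level with it; the furniture and walls round the work are solid. World frame = base frame: x ahead of the robot, y to its left, z up, the work surface at z = 0. Lengths are in m, angles in rad, forces in N, time in s.
With the tool pointing down it reaches from about 0.425 to 0.95 m from the base axis. Payload 16.7 kg.
Tool frame: the origin (TCP) lies on the centre line of the jaws, within the pads' length; the fingertips stand 11 mm ahead of it and the grasp point (between the pads) lies 8 mm behind it (robot.tips_ahead is the distance from the TCP to the fingertips, in m); z points along the fingers, y is the direction in which the jaws open and shut (so a half turn about z gives the same grasp; the last joint's range is limited). The gripper opens to 94 mm and grips with 3 to 60 N. Pads are 16 mm wide; open, the fingers measure 119 mm over their backs; the gripper's body (75 mm by 177 mm) begins 78 mm behind the grasp point.
Start: joints at [1.079, 0.426, 0.074, 1.606, -0.034, 1.111, -0.067], TCP at [0.227, -0.636, 0.216] pointing down, gripper open.
Joint ranges: [-2.85, 2.85], [-0.5, 2.14], [-1.23, 1.37], [0.21, 2.46], [-1.02, 4.16], [0.16, 2.05], [-2.73, 2.73]. Speed limits (rad/s): [1.89, 1.89, 2.39, 2.39, 3.01, 3.01, 3.01].

### API

Orientations are given as [roll, pitch, yaw] about the fixed x, y, z axes, in that order (R = Rz(yaw) Ry(pitch) Rx(roll)).
In Python, from rig import robot gives the robot as it stands.
- The arm moves only by the tool jog_arm, never from a script. Its argument "plan" is one flat list of numbers, 5 for each row, row after row: the finger opening in mm, from 0 to 94, then the shift along the tool's x, y, z in mm, then the turn about the tool's z in degrees. A call has 1 to 20 rows; each row is the pose to reach, as a shift and turn from the pose commanded when the call began, along the tool's axes at that moment; what a row does not reach only later rows make up. A row lasts 1/8 s, in which the tool goes at most 62.5 mm and 10.7 degrees, less where a joint would pass 70% of its speed; a pose out of reach is approached as far as the arm can. A call with a gripper value outside its range is refused whole. The fingers move at their own pace and stop on an object; the grip force is fixed at half the most. Time passes only in rows, so rows that repeat a pose let the fingers close. It gives the time, the measured TCP pose, the force and the opening at its end, in the units of the state.
- robot.get_obs(): the state, without advancing time (a new reading comes with each control period).
- robot.grab_frame(name): name is "scene" or "top"; returns a dict with "img" (420x560x3 uint8, red, green, blue), "fovy" (degrees; the focal length in pixels is half the picture's height over the tangent of half this angle, whatever the lens; pixels are square), "cx", "cy" (the principal point, pixels), "dist_coeffs" ([k1, k2, p1, p2, k3] as OpenCV has them; the pictures are not rectified), "position" and "attitude" of the camera in the world. Camera axes: x right, y down, z forward; pixel columns grow to the right and rows downward; lengths in m; the calibration is good to about 2 mm. A picture is of the moment at which its call begins. There is no depth.
- robot.finish_job(): hands the job in, once; it reports no verdict.
The state is a dict: "time": time; "joint_pos": joint angles; "joint_vel": joint speeds; "joint_efforts": joint torques, N m; "eef_pos": TCP position; "eef_rot": TCP orientation; "force": force on the tool from outside, world axes, zero at the start; "wrist_torque": the same for the moment, N m; "gripper_width": opening from 0.0 (shut) to 1.0 (fully open).
Only numpy, scipy, OpenCV 4.12 (cv2) and the standard library are available. Lean on these libraries where they do the work, as an engineer would, in place of code of your own. Each camera call takes 0.05 s, during which the arm holds its last target. There are 200 camera calls.

### The job

Take the tested shower head out of the sprung-ring station and set it down in the plain rest, between its four posts. Then put the untested head from the near side of the belt on the station's sprung ring, press it straight down as far as the ring will go, and finish still pressing it down: do not let go at the end. Do not drop either head, and leave the bottle, the tape roll and the brass nipple where they are.

Things in the scene. Friction and masses are not known exactly. Their poses are not given: they have to be found in the camera images.
- done_head: Tested shower head, pale chrome, spray face down: disc 125 mm across, 17 mm thick; hub 42 mm across up to 64 mm; round upright neck 24 mm across from 64 to 91 mm above the face. Origin: centre of the spray face (underside), z up. 0.3 to 0.42 kg. At the start it sits in the station on the sprung ring.
- next_head: Untested head, pale chrome, spray face down: disc 125 mm across, 17 mm thick; hub 42 mm across up to 64 mm; round upright neck 24 mm across from 64 to 91 mm above the face. Origin: centre of the spray face (underside), z up. 0.3 to 0.42 kg. Starts alone on the near half of the green belt (heads farther back are not part of the job). Neck up to 2 mm off the axis.
- station: Sprung-ring station, fixed on the front board: a round steel base plate 158 mm across and 14 mm thick, with four steel posts 8 mm thick (tops tapered over the last 9 mm, 55 mm above the worktop) whose inner faces lie 65 mm from the axis, so a head has 2.5 mm play all round. Between them is the sprung ring. Origin: centre of the underside; z up. Left or right of the rest.
- station_axis (a point): Point on the station's axis at the height of the top of the unpressed ring, 37 mm above the worktop, fixed to the base: the spray face of a head that is set in, not pressed, rests here.
- ring_top (a point): Centre of the upper face of the sprung ring (steel, 112 mm outside, 76 mm inside, 8 mm thick, on three small coil springs); moves with the ring.
- ring (a joint): How far the ring is pressed down, 0 (up) to 0.014 m (on its hard stop). It starts to move at about 6 N and needs about 13 N for the full travel, the head's weight (about 3.5 N) included; the head's weight alone does not move it, and it springs back up when let go.
- rest: Plain rest, fixed on the front board: a round steel plate 158 mm across and 10 mm thick with four short tapered steel posts (28 mm above the worktop, inner faces 65 mm from the axis, tapered over the last 9 mm), no ring. Origin: centre of the underside, on the worktop.
- rest_seat (a point): Centre of the rest plate's upper face, 10 mm above the worktop; the spray face of a head that is set down there lies on it.
- dropper_bottle: Small dark bottle with a dropper cap, standing, 34 mm across and 102 mm high, origin at the centre of its underside. A bystander.
- thread_tape: Flat spool of thread tape lying flat on the belt, 64 x 55 x 16 mm, origin at the centre of its underside. A bystander.
- nipple: Brass double nipple lying on the belt, 40 x 26 x 23 mm, origin at the centre of its underside. A bystander.
Things that resemble listed ones, but are neither listed nor needed, are in the scene too. What is shaped like the station but brown is not meant. What is shaped like the done_head but black is not meant.

How it is judged:
On the way, in this order (a step that is already met when the one before it is completed fails the run):
1. the tested head sits upright in the rest, let go and still (horizontal distance between done_head and rest_seat below 0.006 m and z of done_head in the frame of rest_seat between -0.004 and 0.004 m and angle between done_head's own z axis and vertical below 0.09 rad and contact force between the fingers and done_head below 0.1 N and linear speed of done_head below 0.03 m/s), for 0.2 s.
2. the untested head sits upright on the sprung ring, between the posts (horizontal distance between next_head and station_axis below 0.006 m and z of next_head in the frame of ring_top between -0.004 and 0.004 m and angle between next_head's own z axis and vertical below 0.09 rad), for 0.2 s.
At the end, for the whole second after the job is handed in: The untested head lies upright on the ring within 6 mm of the station's axis and the ring is down to within 2.5 mm of its stop, still, held there by the gripper's fingers (over 3 N on the head); the tested head lies upright in the rest within 6 mm of its centre, let go and still (all of step 1 and all of step 2 and value of joint ring above 0.0115 m and contact force between the fingers and next_head above 3 N and linear speed of next_head below 0.02 m/s); the arm keeps its last pose, push and grip.
It fails at once if the tested head is dropped (moves faster than 0.6 m/s untouched by the robot) (linear speed of done_head above 0.6 m/s and not (contact force between the arm and done_head above 0.05 N) and not (contact force between the fingers and done_head above 0.05 N)).
It fails at once if the untested head is dropped (moves faster than 0.6 m/s untouched by the robot) (linear speed of next_head above 0.6 m/s and not (contact force between the arm and next_head above 0.05 N) and not (contact force between the fingers and next_head above 0.05 N)).
It fails at once if the bottle, the tape roll or the brass nipple is moved more than 25 mm (distance of any of dropper_bottle, thread_tape, nipple from where it was at the start of the episode above 0.025 m).
It also fails if it takes over 64 s, if anything falls off the work surface, if the arm or the gripper's body presses on something with over 40 N, if the wrist force passes 120 N, or if a joint passes its speed limit or range.

## Working session

There is one attempt and no reset: what is moved stays moved. The work goes in short steps, Python scripts to look and compute and a tool call to move; the robot and the scene stay as the last step left them, time stands still between calls to the robot, and variables do not carry over. Pictures are saved under pics/ and viewed, about 8 in all and at most 12, crops included, and the job is handed in when it is done.

Besides the shell and the picture viewer there is one more tool, called after ">>>" as name(argument=value, ...) on one line, values as JSON. jog_arm: Moves the arm, as the interface text tells. Its arguments: {"type":"object","properties":{"plan":{"type":"array"}},"required":["plan"]}

```bash
mkdir -p pics
cat > h.py <<'E'
import numpy as np, cv2
from rig import robot
from scipy.spatial.transform import Rotation as R
def cam(n):
    f=robot.grab_frame(n); h=f['img'].shape[0]; fl=h/2/np.tan(np.radians(f['fovy'])/2)
    f['K']=np.array([[fl,0,f['cx']],[0,fl,f['cy']],[0,0,1.]]); f['D']=np.array(f['dist_coeffs'],float)
    a=np.array(f['attitude'],float); f['R']=a if a.shape==(3,3) else R.from_euler('xyz',a).as_matrix()
    f['p']=np.array(f['position'],float); return f
def onplane(f,uv,z):
    q=cv2.undistortPoints(np.array(uv,float).reshape(-1,1,2),f['K'],f['D']).reshape(-1,2)
    d=np.c_[q,np.ones(len(q))]@f['R'].T
    return f['p']+d*((z-f['p'][2])/d[:,2])[:,None]
def proj(f,P):
    Rc=f['R'].T; return cv2.projectPoints(np.array(P,float).reshape(-1,1,3),cv2.Rodrigues(Rc)[0],-Rc@f['p'],f['K'],f['D'])[0].reshape(-1,2)
E
python3 - <<'E'
from h import *
for n in('scene','top'):
    f=cam(n); print(n,f['fovy'],f['cx'],f['cy'],f['D'],f['p'],f['attitude'])
    cv2.imwrite(f'pics/{n}0.png',cv2.resize(f['img'][:,:,::-1],(800,600)))
o=robot.get_obs(); print(o)
E
```

```text
scene 42.37213207575449 284.60031558949953 212.32258998695897 [-0.12261807  0.          0.          0.          0.        ] [-0.02667667  0.80359199  0.80988289] [-2.20445199  0.00952084 -2.52633509]
top 47.289305001401075 284.563128573702 208.28782770729768 [-0.12133887  0.          0.          0.          0.        ] [ 0.35384306 -0.00198926  1.11585716] [-2.94066066  0.00565185 -1.67007784]
{'time': 0.1, 'joint_pos': array([ 1.07852795,  0.42670197,  0.07385338,  1.60655554, -0.034105  ,
        1.11083385, -0.06709094]), 'joint_vel': array([ 0.00020757,  0.00077001, -0.00102785, -0.00202705, -0.00176191,
        0.00010412, -0.00030986]), 'joint_efforts': array([ 7.77337787e-03, -9.37471890e+01,  3.67699184e+00, -4.55040836e+01,
       -4.85432544e-02,  1.69833668e-02,  1.89425746e-04]), 'eef_pos': array([ 0.22670137, -0.63535933,  0.21581844]), 'eef_rot': array([-3.14035629e+00,  8.53222385e-05,  3.42742906e-01]), 'force': array([0.47502506, 0.30543294, 0.04079447]), 'wrist_torque': array([-0.02984295, -0.01341567,  0.01284187]), 'gripper_width': 1.0010569000817902}
```

View pics/scene0.png

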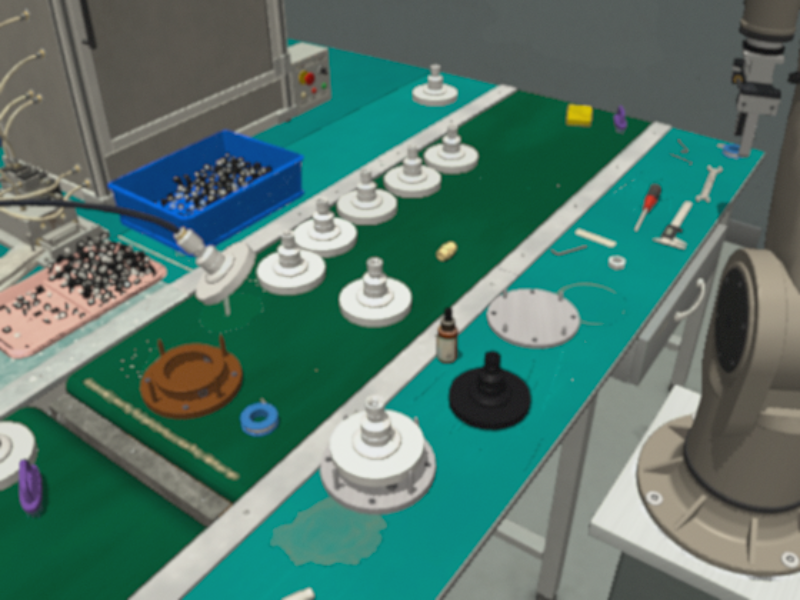

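View pics/top0.png

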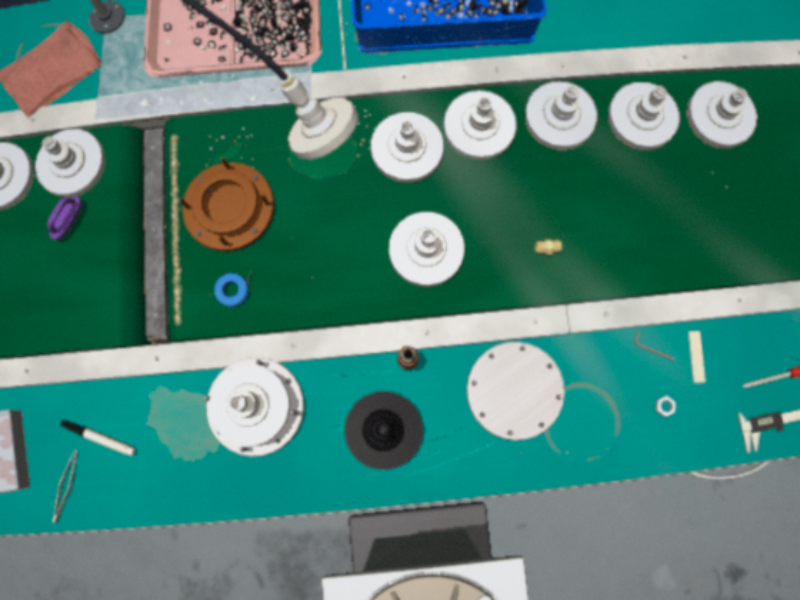

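The station with the tested head shows at top (255,407) and scene (375,450). The rest is at top (515,390), and the next head is alone at top (427,248). The bottle is at (408,357) and the black decoy sits between station and rest at (385,430). Next I'll segment these and fit shapes.

```bash
cat > m.py <<'E'
from h import *
S=0.7
seeds={'top':dict(stn=(255,407),rest=(515,390),nxt=(427,248)),'scene':dict(stn=(375,450),rest=(533,317),nxt=(375,290))}
rows=[]
for n in('scene','top'):
    f=cam(n); im=f['img']; hsv=cv2.cvtColor(im,cv2.COLOR_RGB2HSV)
    big=cv2.resize(im,None,fx=4,fy=4,interpolation=cv2.INTER_CUBIC)
    hb=cv2.cvtColor(big,cv2.COLOR_RGB2HSV)
    m=((hb[:,:,1]<75)&(hb[:,:,2]>90)).astype(np.uint8)
    m=cv2.morphologyEx(m,cv2.MORPH_OPEN,np.ones((9,9)))
    _,lab,st,_=cv2.connectedComponentsWithStats(m)
    row=[]
    for k,(u,v) in seeds[n].items():
        u,v=u*S,v*S
        L=lab[int(v*4),int(u*4)]; b=(lab==L).astype(np.uint8)
        c=max(cv2.findContours(b,0,1)[0],key=cv2.contourArea)[:,0]
        hull=cv2.convexHull(c)[:,0]
        cp=(c-1.5)/4
        z={'stn':.014,'rest':.010,'nxt':.0085}[k]
        (ec,ax,an)=cv2.fitEllipse(c.astype(np.float32))
        e=(np.array(ec)-1.5)/4
        P=onplane(f,cp,z); 
        print(n,k,'area',st[L,4],'bbox',st[L,:4]/4,'ell',e,np.array(ax)/4,'center@z',onplane(f,[e],z)[0].round(4),'extent',np.ptp(P[:,:2],axis=0).round(4))
        d=big.copy(); cv2.drawContours(d,[c.reshape(-1,1,2)],-1,(255,0,0),1)
        x,y=int(u*4),int(v*4); x0=max(0,x-170);y0=max(0,y-170); cr=d[y0:y0+340,x0:x0+340]
        print('  crop origin native',x0/4,y0/4)
        row.append(cv2.copyMakeBorder(cv2.resize(cr[:,:,::-1],(260,int(260*cr.shape[0]/cr.shape[1]))),0,0,0,0,0)[:260])
    rows.append(np.hstack([cv2.copyMakeBorder(r,0,260-r.shape[0],0,0,0) for r in row]))
cv2.imwrite('pics/m1.png',np.vstack(rows))
E
python3 m.py
```

```text
scene stn area 461584 bbox [  0.    57.75 362.5  362.25] ell [178.22349548 248.8117981 ] [228.48928833 408.35192871] center@z [0.7241 0.1767 0.014 ] extent [0.8682 1.7099]
  crop origin native 220.0 272.5
scene rest area 84702 bbox [315.75  83.75 155.   160.  ] ell [421.80401611 165.81422424] [ 77.89955902 235.46510315] center@z [ 0.4156 -0.4839  0.01  ] extent [0.2158 1.0675]
  crop origin native 330.5 179.25
scene nxt area 26748 bbox [236.75 179.5   51.75  49.75] ell [262.17324829 207.4589386 ] [46.58302689 49.35705566] center@z [ 0.6679 -0.0676  0.0085] extent [0.1643 0.1905]
  crop origin native 220.0 160.5
top stn area 249531 bbox [  0.  196.  560.  123.5] ell [274.23275757 252.96366882] [ 85.38228607 519.16876221] center@z [0.4757 0.016  0.014 ] extent [0.1983 1.3732]
  crop origin native 136.0 242.25
top rest area 59420 bbox [326.75 239.25  68.75  69.  ] ell [360.52096558 273.21548462] [67.85412598 69.23856354] center@z [ 0.4095 -0.1768  0.01  ] extent [0.1588 0.1588]
  crop origin native 318.0 230.5
top nxt area 35695 bbox [272.   148.    53.75  52.5 ] ell [298.22750854 173.67289734] [52.52376556 53.61316681] center@z [ 0.6597 -0.059   0.0085] extent [0.1307 0.1284]
  crop origin native 256.25 131.0
```

View pics/m1.png

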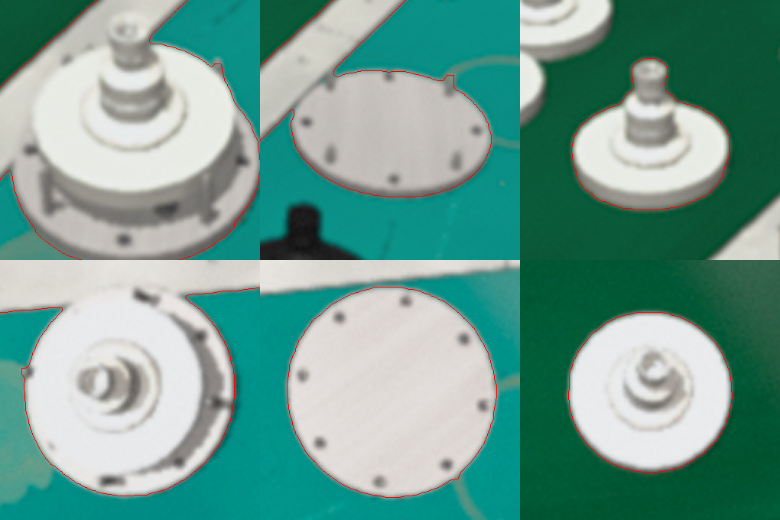

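```bash
cat > m2.py <<'E'
from h import *
from scipy.optimize import least_squares
fs={n:cam(n) for n in('scene','top')}
def tri(uvs):
    A=np.zeros((3,3));b=np.zeros(3);L=[]
    for n,uv in uvs.items():
        f=fs[n];d=onplane(f,[uv],0)[0]-f['p'];d/=np.linalg.norm(d);M=np.eye(3)-np.outer(d,d);A+=M;b+=M@f['p'];L.append((f['p'],M))
    X=np.linalg.solve(A,b);return X,[np.linalg.norm(M@(X-p)) for p,M in L]
print('nxt neck top',tri(dict(scene=(262.5,182.1),top=(300.4,166.))))
print('stn neck top',tri(dict(scene=(262.5,280.7),top=(168,282.1))))
# station plate edge: contour points of light blob on the camera-facing arcs
def contour(n,seed):
    big=cv2.resize(fs[n]['img'],None,fx=4,fy=4,interpolation=cv2.INTER_CUBIC);hb=cv2.cvtColor(big,cv2.COLOR_RGB2HSV)
    m=cv2.morphologyEx(((hb[:,:,1]<75)&(hb[:,:,2]>90)).astype(np.uint8),cv2.MORPH_OPEN,np.ones((9,9)))
    _,lab=cv2.connectedComponents(m);c=max(cv2.findContours((lab==lab[seed[1]*4,seed[0]*4]).astype(np.uint8),0,1)[0],key=cv2.contourArea)[:,0]
    return (c-1.5)/4
def circ(P,r):
    s=least_squares(lambda q:np.hypot(P[:,0]-q[0],P[:,1]-q[1])-r,P.mean(0)[:2],loss='soft_l1',f_scale=.001)
    return s.x.round(4),np.abs(s.fun).mean().round(4)
box=lambda c,x0,x1,y0,y1:c[(c[:,0]>x0)&(c[:,0]<x1)&(c[:,1]>y0)&(c[:,1]<y1)]
ct=contour('top',(178,285))
t=box(ct,200,216,254,316)
sc=contour('scene',(262,315));s=box(sc,222,303,325,360)
A=onplane(fs['top'],t,0);B=onplane(fs['scene'],s,0)
print('stn top-arc',len(A),circ(A,.079),'scene-arc',len(B),circ(B,.079),'both',circ(np.r_[A,B],.079))
cr=contour('top',(360,273))
for z in(0,.01):print('rest',z,circ(onplane(fs['top'],box(cr,320,400,235,312),z),.079))
cs=contour('scene',(373,222));s=box(cs,333,420,222,250);B=onplane(fs['scene'],s,0);print('rest scene',len(B),circ(B,.079))
c=contour('top',(298,173));P=onplane(fs['top'],c,0)
for zb in(-.02,-.01,0,.01,.02):
    P=onplane(fs['top'],c,zb+.012);
    s=contour('scene',(262,210)); s=box(s,236,290,208,235);Q=onplane(fs['scene'],s,zb)
    print('nxt',zb,circ(P,.0625),'scene near edge',circ(Q,.0625))
E
python3 m2.py
```

```text
nxt neck top (array([ 0.65532931, -0.06034659,  0.09302179]), [np.float64(0.0020612896157463255), np.float64(0.0020612896157461585)])
stn neck top (array([0.42637838, 0.24007576, 0.12450685]), [np.float64(0.002210368097981878), np.float64(0.0022103680979818174)])
stn top-arc 218 (array([0.4264, 0.2447]), np.float64(0.0002)) scene-arc 384 (array([0.4289, 0.2437]), np.float64(0.0006)) both (array([0.4285, 0.244 ]), np.float64(0.0008))
rest 0 (array([ 0.4108, -0.1787]), np.float64(0.0007))
rest 0.01 (array([ 0.4103, -0.1772]), np.float64(0.0003))
rest scene 318 (array([ 0.4122, -0.1796]), np.float64(0.0004))
nxt -0.02 (array([ 0.6648, -0.0599]), np.float64(0.0031)) scene near edge (array([ 0.6755, -0.0764]), np.float64(0.0013))
nxt -0.01 (array([ 0.6621, -0.0595]), np.float64(0.0026)) scene near edge (array([ 0.6676, -0.0665]), np.float64(0.001))
nxt 0 (array([ 0.6594, -0.059 ]), np.float64(0.002)) scene near edge (array([ 0.6597, -0.0566]), np.float64(0.0009))
nxt 0.01 (array([ 0.6567, -0.0585]), np.float64(0.0014)) scene near edge (array([ 0.6517, -0.0467]), np.float64(0.0009))
nxt 0.02 (array([ 0.654, -0.058]), np.float64(0.0008)) scene near edge (array([ 0.6437, -0.0368]), np.float64(0.0009))
```

Belt height comes out near 0 and the sizes match, so these are the working positions:

| Item | x (m) | y (m) |
|---|---|---|
| Station | 0.428 | 0.244 |
| Rest | 0.411 | −0.178 |
| Next neck | 0.657 | −0.060 |

First I'll swing round and turn the tool to yaw 0.

>>> jog_arm(plan=[94,60,-40,-5,5,94,120,-80,-15,10,94,180,-120,-25,15,94,240,-155,-30,19.6,94,306,-194,-30,19.6,94,340,-260,-30,19.6,94,375,-325,-30,19.6,94,410,-390,-30,19.6,94,440,-450,-30,19.6,94,471,-507,-30,19.6,94,471,-507,-30,19.6,94,471,-507,-30,19.6,94,471,-507,-30,19.6])

```text
time: 1.92
eef_pos: [0.5002, 0.002, 0.2466]
eef_rot: [-3.141, -0.0, 0.004]
force: [-0.0, -0.2, 0.2]
gripper_width: 1.001
```

>>> jog_arm(plan=[94,-20,-60,0,0,94,-40,-120,0,0,94,-60,-180,0,0,94,-72,-240,10,0,94,-72,-240,40,0,94,-72,-240,80,0,94,-72,-240,80,0,94,-72,-240,80,0])

```text
time: 2.92
eef_pos: [0.4287, 0.2397, 0.1677]
eef_rot: [-3.141, -0.001, -0.0]
force: [-0.8, 0.6, 0.6]
gripper_width: 1.001
```

```bash
cat > look.py <<'E'
import sys
from h import *
# usage: look.py out x y z ; crops of both views about a world point with marks at given points
out=sys.argv[1];c=np.array(list(map(float,sys.argv[2:5])));marks=[np.array(list(map(float,a.split(',')))) for a in sys.argv[5:]]
ims=[]
for n in('scene','top'):
    f=cam(n);u,v=proj(f,[c])[0];x0=int(np.clip(u-45,0,470));y0=int(np.clip(v-45,0,330))
    cr=cv2.resize(f['img'][y0:y0+90,x0:x0+90,::-1],(400,400),interpolation=cv2.INTER_CUBIC);s=400/90
    for p in proj(f,marks) if marks else []:cv2.drawMarker(cr,(int((p[0]-x0+.5)*s),int((p[1]-y0+.5)*s)),(0,0,255),0,12,1)
    ims.append(cr);print(n,'crop origin',x0,y0,'scale',s)
cv2.imwrite(out,np.hstack(ims));o=robot.get_obs();print(o['time'],o['eef_pos'],o['eef_rot'],o['force'],o['gripper_width'],o['joint_pos'].round(3))
E
python3 look.py pics/l1.png 0.428 0.244 0.11 0.428,0.244,0.128 0.428,0.244,0.054
```

```text
scene crop origin 216 242 scale 4.444444444444445
top crop origin 122 235 scale 4.444444444444445
3.025 [0.42889997 0.24010754 0.16809302] [-3.14065842e+00 -2.01828882e-03 -2.31488121e-04] [0.38571861 0.2526589  0.09755929] 1.0015856824675584 [-0.187  0.218 -0.51   2.035  0.134  0.918 -2.34 ]
```

View pics/l1.png

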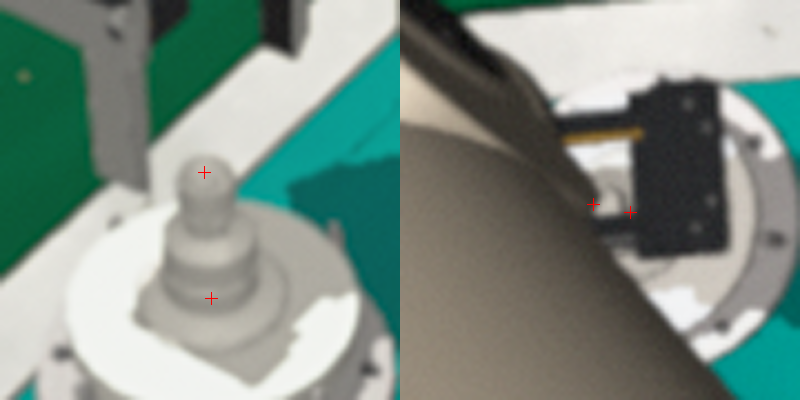

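Scene view: neck top at (207,170), right on the mark for (0.428, 0.244). The top view is partly hidden by the wrist and suggests y is a few mm lower. The jaws close along y, so they will centre that. Descending and gripping.

>>> jog_arm(plan=[94,0,0,20,0,94,0,0,40,0,94,0,0,51,0,94,0,0,51,0,94,0,0,51,0,60,0,0,51,0,40,0,0,51,0,30,0,0,51,0,26,0,0,51,0,22,0,0,51,0,15,0,0,51,0,15,0,0,51,0,15,0,0,51,0,15,0,0,51,0])

```text
time: 4.78
eef_pos: [0.428, 0.2404, 0.1157]
eef_rot: [-3.141, -0.0, 0.001]
force: [0.5, 4.0, 2.0]
gripper_width: 0.252
```

>>> jog_arm(plan=[15,0,-2,0,0,15,0,-2,0,0,15,0,-2,0,0])

```text
time: 5.15
eef_pos: [0.4279, 0.2415, 0.1154]
eef_rot: [3.141, 0.0, 0.0]
force: [0.8, -3.9, 2.5]
gripper_width: 0.256
```

>>> jog_arm(plan=[15,0,-1,-5,0,15,0,-1,-10,0,15,0,-1,-18,0,15,0,-1,-30,0,15,0,-1,-50,0,15,0,-1,-80,0,15,0,-1,-115,0,15,0,-1,-115,0,15,0,-1,-115,0,15,0,-1,-115,0])

```text
time: 6.4
eef_pos: [0.4274, 0.2427, 0.2295]
eef_rot: [3.141, 0.002, 0.001]
force: [0.0, 0.5, -3.4]
gripper_width: 0.255
```

```bash
python3 look.py pics/l2.png 0.428 0.241 0.15 0.428,0.244,0.014 0.428,0.241,0.169
```

```text
scene crop origin 217 225 scale 4.444444444444445
top crop origin 118 234 scale 4.444444444444445
6.5 [0.42749998 0.242883   0.22969784] [3.14110417e+00 1.39881676e-03 8.32077932e-04] [-0.01266174 -0.505589   -3.61433235] 0.25138843261004107 [-0.17   0.149 -0.52   1.964  0.084  1.051 -2.298]
```

View pics/l2.png

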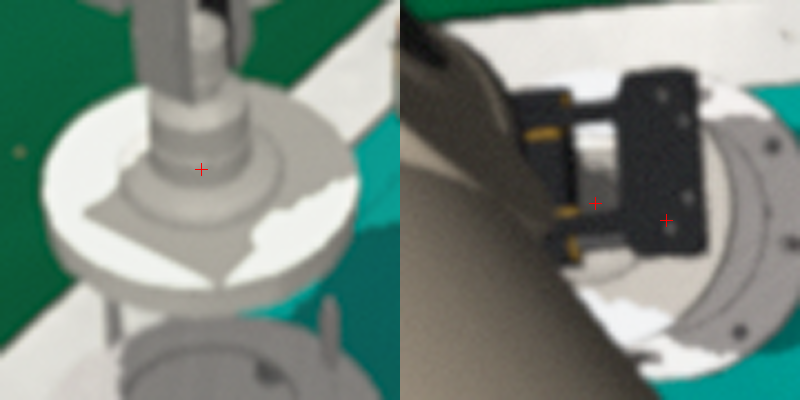

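The head is held upright, reading 3.4 N, with the ring station clear beneath it. Now to carry it to above the rest.

>>> jog_arm(plan=[15,12,40,0,0,15,25,85,0,0,15,37,130,0,0,15,50,175,0,0,15,52,220,0,0,15,45,265,0,0,15,30,310,0,0,15,10,350,0,0,15,-5,390,0,0,15,-17,421,0,0,15,-17,421,0,0,15,-17,421,30,0,15,-17,421,60,0,15,-17,421,90,0,15,-17,421,105,0,15,-17,421,105,0,15,-17,421,105,0,15,-17,421,105,0])

```text
time: 8.75
eef_pos: [0.4118, -0.1781, 0.1264]
eef_rot: [3.141, -0.002, 0.001]
force: [0.1, 0.1, -3.1]
gripper_width: 0.252
```

```bash
python3 look.py pics/l3.png 0.411 -0.178 0.06 0.411,-0.1785,0.01 0.411,-0.178,0.065
```

```text
scene crop origin 329 158 scale 4.444444444444445
top crop origin 319 225 scale 4.444444444444445
8.85 [ 0.41154542 -0.17808341  0.12611552] [ 3.14126782e+00 -1.08287404e-03  5.81672122e-04] [ 0.09755697  0.50984475 -3.51258461] 0.2559460517633839 [ 0.393  0.178 -0.141  2.179  0.035  0.786 -1.341]
```

View pics/l3.png

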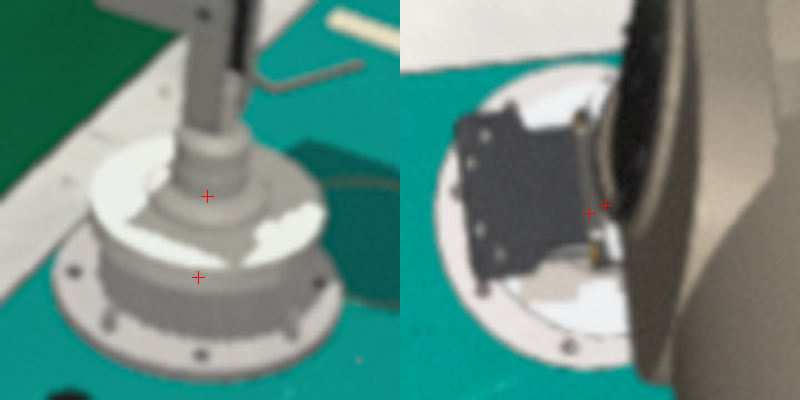

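Scene view: plate centre x≈198 and disc centre ≈208, both on their marks, so the head is above the rest to within about 1–2 mm. Lowering gently.

>>> jog_arm(plan=[15,0,0,8,0,15,0,0,16,0,15,0,0,22,0,15,0,0,26,0,15,0,0,30,0,15,0,0,32,0,15,0,0,34,0,15,0,0,34,0,15,0,0,34,0])

```text
time: 9.98
eef_pos: [0.4112, -0.178, 0.0916]
eef_rot: [3.142, -0.0, 0.001]
force: [0.9, -0.0, -4.9]
gripper_width: 0.252
```

>>> jog_arm(plan=[15,0,0,2,0,15,0,0,3,0,15,0,0,3,0,15,0,0,3,0])

```text
time: 10.48
eef_pos: [0.4111, -0.1778, 0.0886]
eef_rot: [-3.141, 0.0, 0.001]
force: [-2.7, 2.5, 3.1]
gripper_width: 0.252
```

Seated: the face height works out at 10.1 mm and the vertical force has reversed. Releasing.

>>> jog_arm(plan=[26,0,0,3,0,32,0,0,3,0,50,0,0,3,0,80,0,0,3,0,94,0,0,3,0,94,0,0,3,0,94,0,0,3,0,94,0,0,-20,0,94,0,0,-60,0,94,0,0,-110,0,94,0,0,-150,0,94,40,-30,-150,0,94,80,-60,-150,0,94,120,-90,-150,0,94,160,-110,-150,0,94,160,-110,-150,0])

```text
time: 12.48
eef_pos: [0.5729, -0.0656, 0.2378]
eef_rot: [-3.14, 0.0, 0.004]
force: [-0.0, -0.1, 0.6]
gripper_width: 0.998
```

```bash
python3 look.py pics/l4.png 0.411 -0.178 0.03 0.411,-0.1785,0.01 0.411,-0.178,0.027 0.411,-0.178,0.101
python3 - <<'E'
from h import *
fs={n:cam(n) for n in('scene','top')}
ims=[]
for n,c in(('scene',(262,205)),('top',(298,172))):
    f=fs[n];x0,y0=c[0]-45,c[1]-45
    ims.append(cv2.resize(f['img'][y0:y0+90,x0:x0+90,::-1],(400,400),interpolation=cv2.INTER_CUBIC)); print(x0,y0)
# empty station too
ims2=[]
for n,c in(('scene',(262,322)),('top',(178,285))):
    f=fs[n];x0,y0=c[0]-45,c[1]-45
    ims2.append(cv2.resize(f['img'][y0:y0+90,x0:x0+90,::-1],(400,400),interpolation=cv2.INTER_CUBIC)); print(x0,y0)
a=cv2.imread('pics/l4.png')
cv2.imwrite('pics/l5.png',cv2.resize(np.vstack([a,np.hstack(ims2)]),(600,600)))
np.save('ims.npy',np.hstack(ims))
E
```

```text
scene crop origin 328 168 scale 4.444444444444445
top crop origin 317 226 scale 4.444444444444445
12.575 [ 0.57073543 -0.06790865  0.23798723] [-3.14153855e+00  1.11325175e-03  1.03218575e-03] [-0.72790663 -0.32188031 -0.77743701] 1.0007115396313624 [ 0.211  0.257 -0.244  1.797  0.069  1.097 -1.627]
217 160
253 127
217 277
133 240
```

View pics/l5.png

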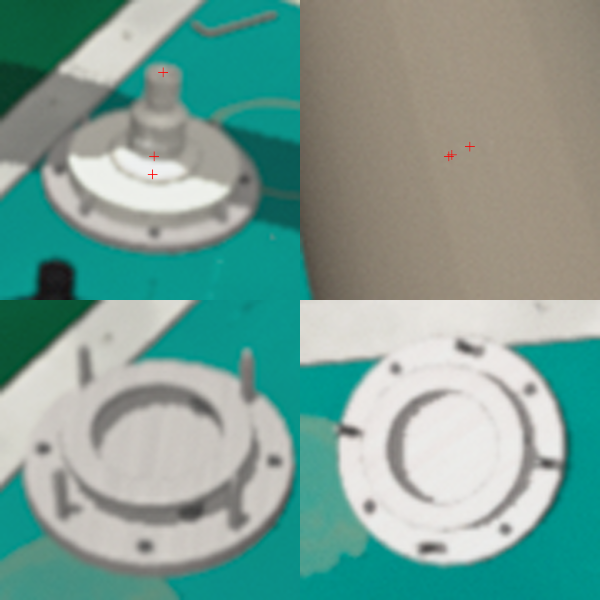

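The tested head sits flat in the rest and is released. Now I'll refine the station axis from the empty station and get the next neck position.

```bash
sed -i '/^# station plate/,$!b' m2.py
cat > m3.py <<'E'
import re
src=open('m2.py').read().split("ct=contour")[0].replace("print('nxt neck","0 and print('nxt neck").replace("print('stn neck","0 and print('stn neck")
exec(src)
nat=lambda x,y,x0,y0:((x+.5)*.3-.5+x0,(y+.5)*.3-.5+y0)
print('posts top',onplane(fs['top'],[nat(148.7,147,133,240)],.035),'posts scene tops',onplane(fs['scene'],[nat(156,114,217,277)],.055))
ct=contour('top',(178,312))
a=box(ct,205,216,254,316);l=box(ct,142,160,264,320);b=box(ct,160,205,300,322)
for z in(0,.014):
    P=onplane(fs['top'],np.r_[a,l,b],z);print('plate top',z,circ(P,.079))
P=np.r_[onplane(fs['top'],a,0),onplane(fs['top'],l,.014)];print('plate edges',circ(P,.079))
E
python3 m3.py
```

```text
posts top [[0.42521618 0.23981179 0.035     ]] posts scene tops [[0.42334339 0.24872167 0.055     ]]
plate top 0 (array([0.4255, 0.2467]), np.float64(0.0014))
plate top 0.014 (array([0.4256, 0.2435]), np.float64(0.0007))
plate edges (array([0.4261, 0.2447]), np.float64(0.0005))
```

>>> jog_arm(plan=[94,45,-4,0,0,94,86,-8,10,0,94,86,-8,50,0,94,86,-8,90,0,94,86,-8,120,0,94,86,-8,145,0,94,86,-8,159,0,94,86,-8,159,0,94,86,-8,159,0,60,86,-8,159,0,40,86,-8,159,0,30,86,-8,159,0,26,86,-8,159,0,22,86,-8,159,0,15,86,-8,159,0,15,86,-8,159,0,15,86,-8,159,0,15,86,-8,159,0])

```text
time: 15.02
eef_pos: [0.6571, -0.06, 0.0795]
eef_rot: [3.141, -0.0, 0.0]
force: [0.6, -2.1, 0.5]
gripper_width: 0.249
```

```bash
python3 look.py pics/l6.png 0.657 -0.06 0.05 0.657,-0.060,0.017 0.657,-0.06,0.091
```

```text
scene crop origin 218 151 scale 4.444444444444445
top crop origin 254 124 scale 4.444444444444445
15.125 [ 0.65707632 -0.05993561  0.07945974] [3.14152186e+00 7.87277662e-05 5.22732303e-04] [-0.16009835 -2.51320202  0.67259521] 0.2499191272930416 [ 0.156  0.55  -0.22   1.739  0.15   0.869 -1.7  ]
```

View pics/l6.png

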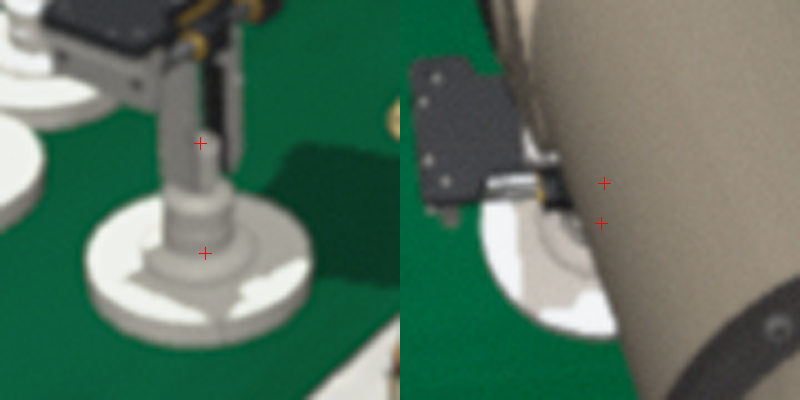

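Gripped (23.4 mm opening). In the scene view the disc centre is about 1 px left of the mark, so there may be a small neck/axis offset; I'll check that over the station.

>>> jog_arm(plan=[15,0,0,-15,0,15,0,0,-50,0,15,0,0,-100,0,15,0,0,-150,0,15,-25,-33,-155,0,15,-55,-72,-155,0,15,-85,-112,-155,0,15,-115,-152,-155,0,15,-145,-191,-155,0,15,-175,-231,-155,0,15,-205,-270,-155,0,15,-230,-303,-150,0,15,-230,-303,-125,0,15,-230,-303,-95,0,15,-230,-303,-72,0,15,-230,-303,-70,0,15,-230,-303,-70,0,15,-230,-303,-70,0])

```text
time: 17.38
eef_pos: [0.4274, 0.2434, 0.1507]
eef_rot: [-3.141, -0.002, 0.001]
force: [-0.7, -0.4, -3.2]
gripper_width: 0.249
```

```bash
python3 look.py pics/l7.png 0.427 0.243 0.06 0.427,0.243,0.014 0.427,0.243,0.087
```

```text
scene crop origin 218 261 scale 4.444444444444445
top crop origin 128 237 scale 4.444444444444445
17.475 [0.42733271 0.24323301 0.15037326] [-3.14101774e+00 -1.23398175e-03  4.65251147e-04] [ 0.8577647   0.20002447 -4.66703677] 0.24760938676055164 [-0.245  0.236 -0.457  2.054  0.135  0.878 -2.348]
```

View pics/l7.png

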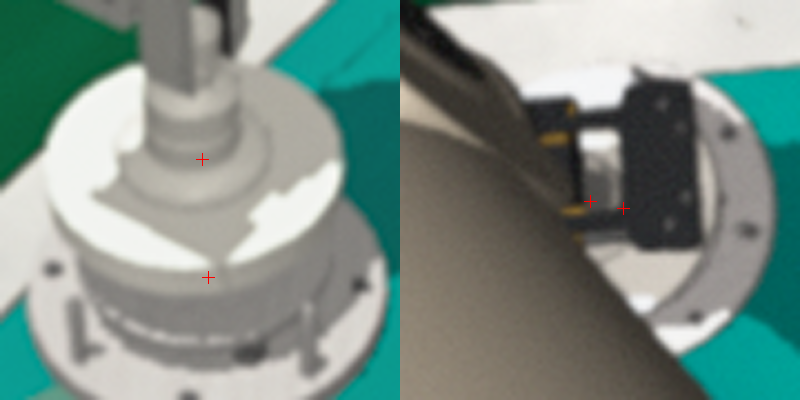

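The plate is on its mark in the scene view (centre x 207.5). The disc centre is 194.5 against the mark at 202, about 3 mm towards (+x,+y) from the TCP. I'll cross-check with disc and plate edges in the top view.

Run:
```python
from h import *
f=cam('top');x0,y0=180,245
cr=f['img'][y0:y0+70,x0:x0+45,::-1]
g=cv2.resize(cr,None,fx=8,fy=8,interpolation=cv2.INTER_CUBIC)
cv2.convertScaleAbs(g,g,1.3,-40)
for i in range(0,45,5):cv2.putText(g,str(x0+i),(i*8,8),0,.3,(0,0,255),1)
for i in range(0,70,5):cv2.putText(g,str(y0+i),(0,i*8+4),0,.3,(0,0,255),1)
cv2.imwrite('pics/l8.png',g)
np.save('top8.npy',f['img'])
# predicted silhouettes for nominal centres
a=np.radians(np.arange(-180,181,30))
for nm,c,r,z in(('disc bottom',(.4273,.2433),.0625,.0705),('disc top',(.4273,.2433),.0625,.0875),('plate0',(.427,.243),.079,0)):
    print(nm,[(int(np.degrees(t)),*p.round(1)) for t,p in zip(a,proj(f,np.c_[c[0]+r*np.cos(a),c[1]+r*np.sin(a),a*0+z])) if p[0]>180])
```

```text
disc bottom [(-150, np.float64(187.8), np.float64(305.9)), (-119, np.float64(197.5), np.float64(294.3)), (-90, np.float64(200.3), np.float64(279.5)), (-59, np.float64(195.5), np.float64(265.6)), (-29, np.float64(184.5), np.float64(256.2))]
disc top [(-150, np.float64(186.1), np.float64(305.9)), (-119, np.float64(196.0), np.float64(294.1)), (-90, np.float64(198.9), np.float64(279.1)), (-59, np.float64(194.0), np.float64(265.0)), (-29, np.float64(182.9), np.float64(255.4))]
plate0 [(-180, np.float64(181.5), np.float64(318.2)), (-150, np.float64(198.1), np.float64(312.0)), (-119, np.float64(209.6), np.float64(298.2)), (-90, np.float64(212.9), np.float64(280.6)), (-59, np.float64(207.1), np.float64(264.1)), (-29, np.float64(194.1), np.float64(253.0)), (180, np.float64(181.5), np.float64(318.2))]
```

View pics/l8.png

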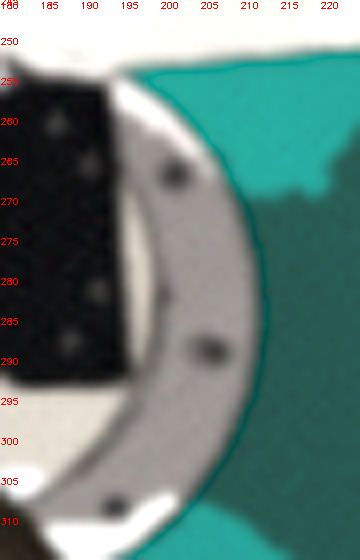

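The top view gives a smaller offset, about (+1.2, +0.7) mm. I'll correct by −2 mm in x and −1 mm in y, then descend watching forces.

>>> jog_arm(plan=[15,-2,1,0,0,15,-2,1,6,0,15,-2,1,12,0,15,-2,1,16,0,15,-2,1,19,0,15,-2,1,21,0,15,-2,1,21,0])

```text
time: 18.4
eef_pos: [0.4249, 0.2421, 0.1284]
eef_rot: [3.142, 0.0, 0.001]
force: [-0.2, 0.7, -2.8]
gripper_width: 0.253
```

>>> jog_arm(plan=[15,0,0,2,0,15,0,0,4,0,15,0,0,6,0,15,0,0,8,0,15,0,0,10,0,15,0,0,11,0,15,0,0,11,0,15,0,0,11,0])

```text
time: 19.4
eef_pos: [0.4249, 0.2421, 0.1176]
eef_rot: [-3.141, -0.0, 0.001]
force: [0.2, -0.7, -3.9]
gripper_width: 0.249
```

Between the posts with no side force. Touch down on the ring, hold, then press.

>>> jog_arm(plan=[15,0,0,1,0,15,0,0,2,0,15,0,0,2,0,15,0,0,2,0,15,0,0,2,0])

```text
time: 20.02
eef_pos: [0.4249, 0.2421, 0.1156]
eef_rot: [-3.142, 0.0, 0.001]
force: [-3.3, -1.2, 2.9]
gripper_width: 0.25
```

>>> jog_arm(plan=[15,0,0,2,0,15,0,0,4,0,15,0,0,6,0,15,0,0,8,0,15,0,0,10,0,15,0,0,10,0,15,0,0,10,0])

```text
time: 20.9
eef_pos: [0.4248, 0.242, 0.1055]
eef_rot: [3.141, 0.0, 0.001]
force: [-6.0, -2.5, 8.1]
gripper_width: 0.249
```

>>> jog_arm(plan=[15,-1,0.5,1,0,15,-1,0.5,2,0,15,-1,0.5,3,0,15,-1,0.5,4,0,15,-1,0.5,4,0,15,-1,0.5,4,0])

```text
time: 21.65
eef_pos: [0.4247, 0.242, 0.1023]
eef_rot: [-3.141, -0.002, 0.001]
force: [-3.3, -2.5, 17.2]
gripper_width: 0.253
```

>>> jog_arm(plan=[15,0,0,0.5,0,15,0,0,0.5,0,15,0,0,0.5,0,15,0,0,0.5,0])

```text
time: 22.15
eef_pos: [0.4248, 0.242, 0.1022]
eef_rot: [-3.141, -0.002, 0.0]
force: [-7.3, -4.8, 25.8]
gripper_width: 0.25
```

```bash
python3 look.py pics/l9.png 0.426 0.243 0.05 0.427,0.244,0.040
python3 - <<'E'
from h import *
f=cam('scene');a=cv2.imread('pics/l9.png');u,v=proj(f,[(.411,-.178,.04)])[0].astype(int)
b=cv2.resize(f['img'][v-45:v+45,u-45:u+45,::-1],(400,400),interpolation=cv2.INTER_CUBIC);a[:,400:]=b;cv2.imwrite('pics/l9.png',a)
E
```

```text
scene crop origin 219 265 scale 4.444444444444445
top crop origin 129 238 scale 4.444444444444445
22.25 [0.424809   0.24205587 0.10216524] [-3.14082180e+00 -2.00051271e-03  5.59836720e-04] [-7.02550229 -4.35745054 26.33570647] 0.25101721460883986 [-0.266  0.301 -0.443  2.101  0.184  0.774 -2.394]
```

View pics/l9.png

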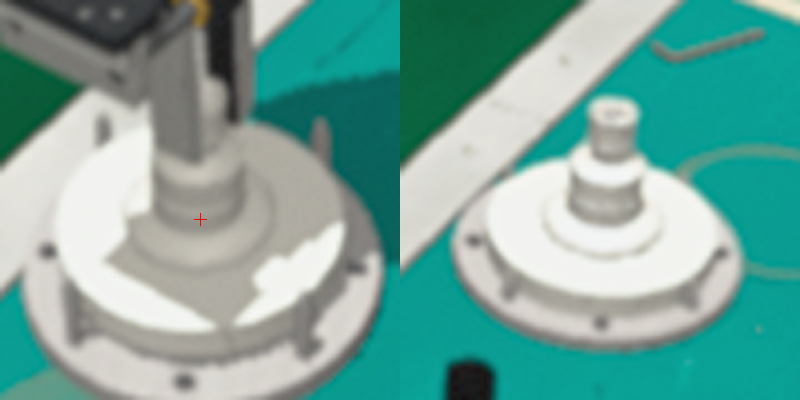

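The next head lies flat between the posts, which stand proud around its disc, and it is pressed down. The tested head sits level in the rest. The readings are steady, so I'm handing in.

```bash
python3 -c "
from rig import robot
print(robot.finish_job());o=robot.get_obs();print(o['time'],o['eef_pos'],o['force'],o['gripper_width'])"
```

```text
the job is handed in; nothing more can be done
None
the job is handed in; nothing more can be done
```

I moved the tested head from the station into the plain rest and let it go. I then set the untested head on the sprung ring, pressed it to its stop, and handed in at about 22 s, still gripping and pressing.

- **Tested head:** it seated at about 10.1 mm, where 10 mm is nominal. The last picture shows it level between the rest's posts.
- **Untested head:** it went in between the posts with almost no side force. The tool travelled about 14 mm after contact, then stopped advancing as the force rose to 26 N. That points to the ring being on its hard stop, though I could not read the ring joint directly.
- **Grip at the end:** the opening was a steady 23.6 mm on the neck.
- **Bystanders:** the arm never went down near the bottle, tape roll or nipple. I did not measure their positions again at the end.

Two checks were not clean:
- **Disc offset:** the two cameras disagreed on how far the untested head's disc sat from the gripper axis: about 3 mm in the scene view, about 1.4 mm in the top view. I corrected by 2 mm in x and 1 mm in y, and it fitted.
- **Side force:** about 8 N of sideways force remained while pressing, probably light contact with a post.

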